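# Set up the decorating easel: leaf tile on the sloping board, magnifier square over it

### The arm

A 6-joint arm with a two-finger parallel gripper is mounted at the origin on the work surface. World frame = base frame: x ahead of the robot, y to its left, z up, the work surface at z = 0. Lengths are in m, angles in rad, forces in N, time in s.
With the tool pointing down it reaches from about 0.375 to 0.975 m from the base axis. Payload 3.8 kg.
Tool frame: the origin (TCP) lies midway between the tips of the shut fingers; the grasp point (between the pads) lies 19 mm behind it; x points along the fingers, y is the direction in which the jaws open and shut, and the axes are right-handed (so a half turn about x gives the same grasp; the last joint's range is limited). The gripper opens to 88 mm and grips with 3 to 60 N. Pads are 18 mm wide; open, the fingers measure 123 mm over their backs; the gripper's body (75 mm by 187 mm) begins 45 mm behind the grasp point.
Start: joints at [-1.248, 0.264, 1.604, -0, 1.274, -0.037], TCP at [0.238, -0.632, 0.2] pointing down, gripper open.
Joint ranges: [-2.63, 2.63], [-0.94, 2.18], [0.31, 2.57], [-1.31, 4.45], [0, 2.66], [-2.55, 2.55]. Speed limits (rad/s): [2.57, 2.57, 3.14, 3.14, 3.14, 3.14].

### API

Orientations are given as a rotation vector (axis times angle).
In Python, from cell import manip, inverse_kinematics, cams, order gives the robot as it stands. Calls block until the motion is done:
- manip.move_pose(position, orientation): joint-space move of the TCP to a pose.
- manip.move_linear(position, rate=0.15, rot=None): straight line of the TCP; rot=None keeps the orientation; rate is the mean speed in m/s.
- manip.set_joints(angles): joint-space move.
- manip.set_gripper(opening, force=None): finger opening in m; force is the grip in N (None keeps the last); returns when the fingers have stopped.
- manip.dwell(seconds).
- inverse_kinematics(position, orientation): joint angles nearest the present ones, or None.
- manip.state(): the state.
- cams.capture(name): name is "side" or "top"; returns a dict with "image" (400x640x3 uint8, blue, green, red), "z_map" (400x640 float32, m along the optical axis (not along the pixel's ray), 0 where there is no reading), "intrinsics" (3x3 intrinsics, pixels), "k1" (the pictures are not rectified: a ray, as slopes to the right and down, at radius r is drawn at 1 + k1 r^2 times it, then the intrinsics apply), "position" and "orientation" of the camera in the world. Camera axes: x right, y down, z forward; pixel columns grow to the right and rows downward; lengths in m; the calibration is good to about 2 mm. A picture is of the moment at which its call begins.
A pose or a line that the arm cannot do raises manip.IKError and nothing moves.
- order.close_job(): hands the job in, once; it reports no verdict.
The state is a dict: "clock": time; "joint_pos": joint angles; "joint_velocities": joint speeds; "tau": joint torques, N m; "tool_pos": TCP position; "tcp_rot": TCP orientation; "contact_force": force on the tool from outside, world axes, zero at the start; "moment": the same for the moment, N m; "gripper_width": finger opening in m.
Only numpy, scipy, OpenCV 4.12 (cv2) and the standard library are available. Lean on these libraries where they do the work, as an engineer would, in place of code of your own. Each camera call takes 0.05 s, during which the arm holds its last target.

### The job

Lay the leaf tile gently on the sloping easel board, face up with the leaf's tip uppermost, its lower end square against the ledge and in the middle of the board, and let go of it. Then swing the magnifier arm down until the lens is parallel to the board above the tile, and let go so that it stays there. Leave the board's slope and the other things on the table as they are.

Things in the scene. Friction and masses are not known exactly. Their poses are not given: they have to be found in the camera images.
- leaf_tile: Fired clay border tile lying flat on the table, 110 long x 56 wide x 16 mm thick (a pale leaf in 2 mm relief on its upper face, with terracotta veins), about 0.19 kg. Origin at the centre of its underside, x along its length towards the leaf's tip, y across its width, z up out of the leaf face.
- leaf_tip (a point): Point on the leaf tile's upper face at the tip end: 50 mm from the tile's centre along its x, 16 mm above its underside. Same axes as the tile.
- plain_tile: A bystander: tile of the same size and clay (110 x 56 x 16 mm) without a leaf. Origin and axes as the leaf tile's.
- easel: Tilting easel, fixed to the table. Origin: centre of its base's underside (220 along x, 200 along y); x level from the ledge (worker's) side to the rear, z up. Board hinge along y at x=-85, z=26 mm. Post 15 mm thick at x=48, y=0 bears the magnifier's fork (34 mm wide). Side quadrants and black clamp knobs at y=+-79 to 100 stay 15 mm or more below the parallel lens's handle.
- ledge (a point): Middle of the line where ledge and board face meet. x up the slope, y across the board, z square out of its face. The face reaches 123 mm up the slope and 75 mm to each side. Ledge: wooden strip 10 mm high above the face, 12 mm deep, full width, on the lower side of this point. A tile lying right has its origin 55 mm up the slope from here, on the face.
- board_top (a point): Middle of the board's upper edge, on its face, 123 mm up the slope from the ledge point. Same axes.
- board (a joint): Slope of the board: angle of its face above level, rad (drawn between 0.44 and 0.64). It is clamped and holds firm under the forces of this work.
- magnifier (a joint): Angle of the magnifier arm above level, rad: 0 = level, pointing from pivot to easel -x; positive = raised. Starts at 1.1 to 1.3, travels -1.0 to 1.5. Friction-held (0.7 N m, 3 to 7 N at the handle), stays where left. The lens lies in the plane of the arm: it is parallel to the board when this value is minus the board's.
- pivot (a point): Middle of the magnifier's hinge, which runs along the easel's y: easel x = 48, y = 0, z = 201.5 mm.
- lens (a point): Centre of the lens, 140 mm from the pivot along the arm. Lens with black rim, 92 mm across, 12 mm thick. x runs along the arm from the lens to the pivot, y along the hinge, z square to the lens (up when the arm is level).
- grip (a point): Middle of the magnifier's wooden handle: a round bar 15 mm thick, parallel to the hinge, standing out from the lens rim on the easel's -y side. 90 mm from the lens centre along -y; the wood runs from 60 to 120 mm. Circles the pivot at a radius of 140 mm in the easel's x-z plane; the bar can turn between the fingers.
- mug: A bystander: grey raw-clay mug, 78 mm across, 86 mm tall, with handle; origin at the centre of its foot.
- brush_pot: A bystander: white pot of brushes, 74 mm across, about 220 mm tall; origin at the centre of its foot.
- slip_jar: A bystander: closed jar, 72 mm across, 85 mm tall; origin at the centre of its foot.
- water_bowl: A bystander: white bowl, 110 mm across, 50 mm tall; origin at the centre of its foot.
- clay_paddle: A bystander: flat wooden clay paddle, 150 mm long, lying along its x.
- wood_rib: A bystander: flat wooden rib, 100 x 50 x 8 mm, lying flat.
Not all that is in view belongs to the job. Leave any black look-alike of the leaf_tile alone.

How it is judged:
By the outcome, as a careful person would: the job done as asked, in the order asked, and still so for the second after the job is handed in, with the robot touching nothing.
It also fails if it takes over 64 s, if anything falls off the work surface, if the arm or the gripper's body presses on something with over 40 N, if the wrist force passes 120 N, or if a joint passes its speed limit or range.

## Working session

There is one attempt and no reset: what is moved stays moved. The work goes in short steps, each a Python script; the robot and the scene stay as the last script left them, time stands still between calls to the robot, and variables do not carry over. Pictures are saved under pics/ and viewed, and the job is handed in when it is done.

```bash
ls; mkdir -p pics; python3 - <<'E'
from cell import manip,cams
import cv2,numpy as np,pickle
for n in("side","top"):
    c=cams.capture(n);cv2.imwrite(f"pics/{n}0.png",c["image"]);pickle.dump(c,open(f"{n}0.pkl","wb"))
    print(n,c["intrinsics"],c["k1"],c["position"],c["orientation"])
print(manip.state())
E
```

```text
pics
side [[394.67629671   0.         316.50551378]
 [  0.         394.67629671 202.32805131]
 [  0.           0.           1.        ]] -0.02527867307697691 [-0.01330528  0.50316545  0.90798178] [-1.15295414  2.41737578 -0.95877297]
top [[448.90889519   0.         316.42802525]
 [  0.         448.90889519 197.22694325]
 [  0.           0.           1.        ]] -0.0801374976226112 [0.39589702 0.03786195 1.64625512] [-2.18813683  2.19280557 -0.09170704]
{'clock': 0.1, 'joint_pos': array([-1.24792042e+00,  2.64691690e-01,  1.60521965e+00, -2.42963889e-05,
        1.27368484e+00, -3.68951172e-02]), 'joint_velocities': array([ 1.24884028e-03, -1.21350059e-03, -3.25030468e-03, -7.50824886e-04,
        8.12379421e-05,  8.44018938e-04]), 'tau': array([-1.79601388e-04, -5.03616858e+01, -3.58072007e+01,  7.30526936e-02,
        2.33037636e-02, -4.86412966e-05]), 'tool_pos': array([ 0.23740853, -0.63111488,  0.19831283]), 'tcp_rot': array([ 2.02585286,  0.37050768, -2.02648818]), 'contact_force': array([ 0.02110151, -0.60679181, -0.19152022]), 'moment': array([-0.02160688,  0.02453803, -0.00898749]), 'gripper_width': 0.08825598196507134}
```

View pics/side0.png

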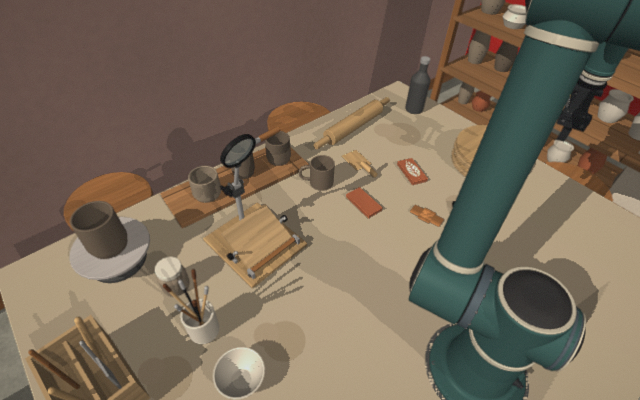

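View pics/top0.png

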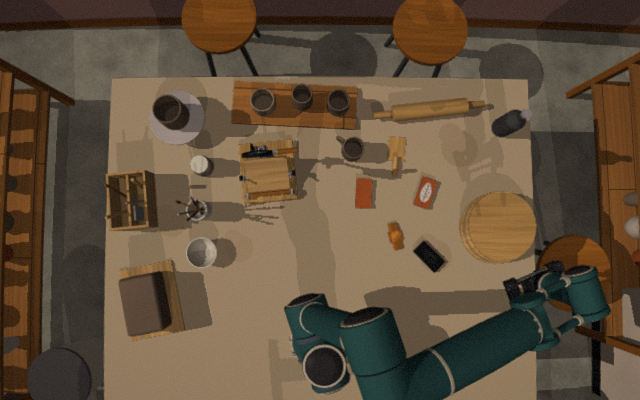

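```bash
cat > h.py <<'E'
import numpy as np,cv2,pickle
from scipy.spatial.transform import Rotation as R
def slope(c,u,v):
    K=c["intrinsics"];d=np.array([(u-K[0,2])/K[0,0],(v-K[1,2])/K[1,1]])
    s=d.copy()
    for _ in range(20): s=d/(1+c["k1"]*(s@s))
    return s
def ray(c,u,v):
    s=slope(c,u,v);return np.array(c["position"]),R.from_rotvec(c["orientation"]).apply([s[0],s[1],1.])
def atz(c,u,v,z):
    p,d=ray(c,u,v);return p+d*(z-p[2])/d[2]
def pt(c,u,v):
    p,d=ray(c,u,v);return p+d*c["z_map"][int(round(v)),int(round(u))]
def cloud(c):
    K=c["intrinsics"];H,W=c["z_map"].shape
    u,v=np.meshgrid(np.arange(W),np.arange(H));dx=(u-K[0,2])/K[0,0];dy=(v-K[1,2])/K[1,1];sx,sy=dx,dy
    for _ in range(20):
        f=1+c["k1"]*(sx**2+sy**2);sx,sy=dx/f,dy/f
    z=c["z_map"];P=np.stack([sx*z,sy*z,z],-1)
    W=R.from_rotvec(c["orientation"]).apply(P.reshape(-1,3)).reshape(P.shape)+c["position"]
    W[z==0]=np.nan;return W
def proj(c,P):
    q=R.from_rotvec(c["orientation"]).inv().apply(np.asarray(P)-c["position"]);s=q[...,:2]/q[...,2:]
    s=s*(1+c["k1"]*(s**2).sum(-1,keepdims=True));K=c["intrinsics"];return s*K[0,0]+K[:2,2]
def crop(c,x0,y0,w,h,k,name,pts=None):
    im=cv2.resize(c["image"][y0:y0+h,x0:x0+w],None,fx=k,fy=k,interpolation=cv2.INTER_CUBIC)
    if pts is not None:
        for p in pts:
            q=(p-[x0,y0]+.5)*k; cv2.circle(im,tuple(int(a) for a in q),3,(255,0,255),-1)
    cv2.imwrite(name,im)
E
python3 - <<'E'
from h import *
t=pickle.load(open("top0.pkl","rb"));s=pickle.load(open("side0.pkl","rb"))
crop(t,225,125,90,90,6,"pics/c1.png");crop(t,340,160,120,80,6,"pics/c2.png")
crop(s,190,125,130,165,4,"pics/c3.png")
C=cloud(t)
for u,v in[(425,192),(364,193),(400,210),(350,200),(268,175)]:print(u,v,C[v,u])
E
```

```text
425 192 [ 0.53144213 -0.37926436  0.02028896]
364 193 [ 0.52865921 -0.15571111  0.01299474]
400 210 [ 0.46652519 -0.28940336  0.00249115]
350 200 [ 0.50363687 -0.10490761  0.0046991 ]
268 175 [0.59005838 0.19128501 0.05614945]
```

View pics/c1.png

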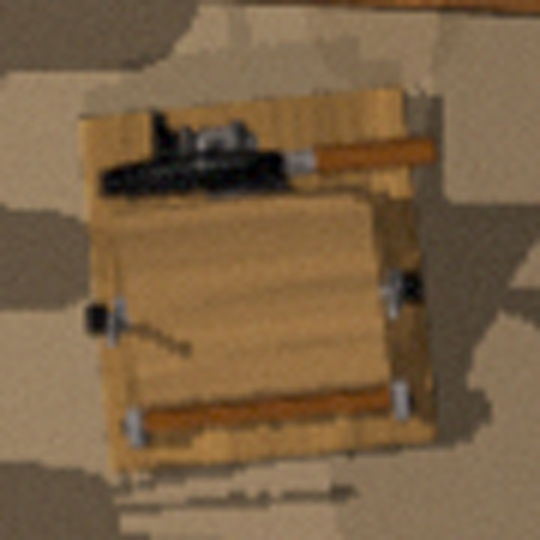

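View pics/c2.png

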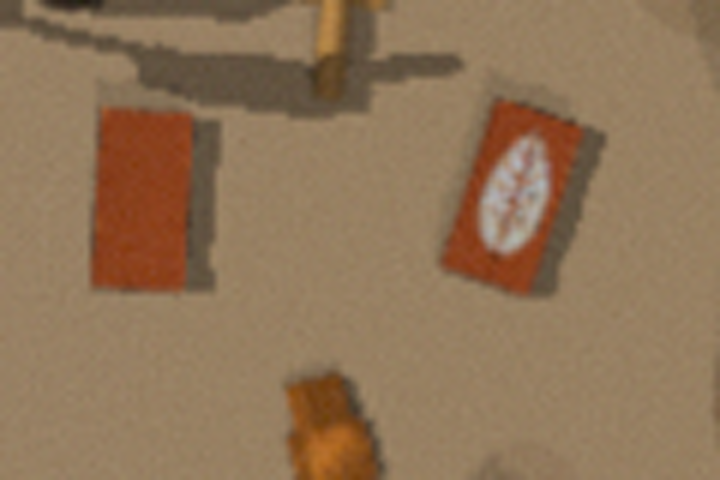

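View pics/c3.png

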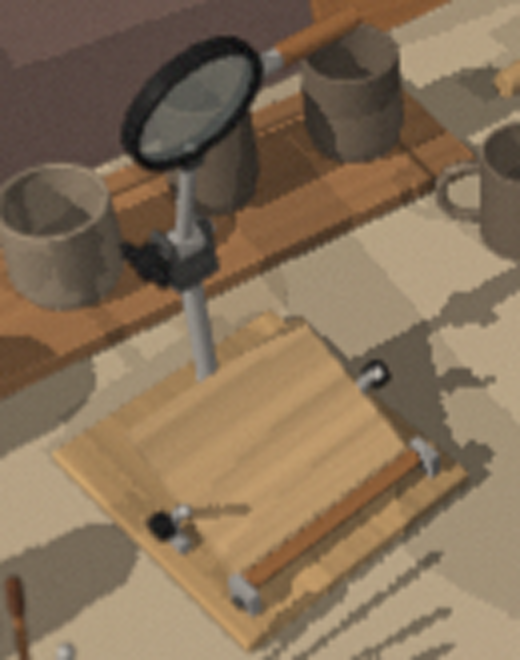

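```bash
cat > fit.py <<'E'
from h import *
from scipy.optimize import least_squares
t=pickle.load(open("top0.pkl","rb"));s=pickle.load(open("side0.pkl","rb"))
T=lambda a,b:np.array([(a+.5)/6-.5+225,(b+.5)/6-.5+125])
S=lambda a,b:np.array([(a+.5)/4-.5+190,(b+.5)/4-.5+125])
def model(p):
    x,y,yaw,b,m,h=p
    def E(P): return np.array([x,y,0])+R.from_euler('z',yaw).apply(np.asarray(P,float))
    def L(P): # ledge frame -> easel ; face through hinge? offset unknown
        return np.array([-.085+off[0],0,.026+off[1]])+R.from_euler('y',-b).apply(np.asarray(P,float))
    return E,L
off=[0,0]
def lens(m,P): # lens x: lens->pivot
    P=np.array(P,float); r=R.from_euler('y',m) # x axis (lens to pivot) at arm angle m: pivot->lens=(-cos,0,sin) so lens x=(cos,0,-sin)
    return np.array([.048,0,.2015])+r.apply(P+np.array([-.140,0,0]))
obs_base=[(t,T(82,118),.11,.1),(t,T(402,90),.11,-.1),(t,T(435,440),-.11,-.1),(t,T(118,470),-.11,.1),(s,S(52,452),.11,.1),(s,S(248,648),-.11,.1),(s,S(470,475),-.11,-.1)]
obs_lens=[(t,T(437,152),0,-.12,0),(s,S(362,15),0,-.12,0),(s,S(192,103),0,0,0)]
def res(p):
    E,_=model(p);o=[]
    for c,q,a,b in obs_base:o.append(proj(c,E([a,b,p[5]]))-q)
    for c,q,*P in obs_lens:o.append(proj(c,E(lens(p[4],P)))-q)
    return np.concatenate(o)
if __name__=="__main__":
    r=least_squares(res,[.6,.19,.1,.54,1.2,.02],loss='soft_l1');print(r.x,res(r.x).reshape(-1,2).round(1).tolist())
    p=r.x
    for n,c in(("t",t),("s",s)):
        C=cloud(c);Q=R.from_euler('z',-p[2]).apply((C.reshape(-1,3)-[p[0],p[1],0])).reshape(C.shape)
        m=(abs(Q[...,1])<.06)&(Q[...,0]>-.065)&(Q[...,0]<.015)&(Q[...,2]>.02)&(Q[...,2]<.15)
        X=Q[m];A=np.c_[X[:,:2],np.ones(len(X))]
        k=np.linalg.lstsq(A,X[:,2],rcond=None)[0];rr=X[:,2]-A@k;g=abs(rr)<.01
        k=np.linalg.lstsq(A[g],X[g,2],rcond=None)[0];rr=X[g,2]-A[g]@k
        print(n,len(X),k,"slope",np.arctan(k[0]),"zat-85",k[0]*-.085+k[2],rr.std())
        m=(abs(Q[...,1])<.09)&(abs(Q[...,0])<.1)&(Q[...,2]<.03)&(Q[...,2]>.003)&((abs(Q[...,0])>.09))
        print("base h",np.median(Q[m][:,2]))
        # table
        m=(abs(Q[...,0])<.1)&(Q[...,1]<-.12)&(Q[...,1]>-.2);print("table",np.nanmedian(Q[m][:,2]))
E
python3 fit.py
python3 - <<'E'
from h import *
t=pickle.load(open("top0.pkl","rb"));s=pickle.load(open("side0.pkl","rb"))
crop(t,410,170,32,46,12,"pics/l1.png");crop(s,390,150,46,42,12,"pics/l2.png")
a=cv2.imread("pics/l1.png");b=cv2.imread("pics/l2.png")
H=max(a.shape[0],b.shape[0]);o=np.zeros((H,a.shape[1]+b.shape[1],3),np.uint8);o[:a.shape[0],:a.shape[1]]=a;o[:b.shape[0],a.shape[1]:]=b
# leaf mask
im=t["image"].astype(int);
print(o.shape);cv2.imwrite("pics/leaf0.png",o[:600,:])
E
```

```text
[0.60982959 0.19548728 0.09448713 0.08199607 1.29023584 0.01414087] [[0.1, -0.1], [0.8, -0.6], [0.9, 0.3], [-0.9, 0.6], [-0.1, 0.2], [-0.5, 0.1], [0.1, -0.1], [0.4, -0.0], [-1.4, -0.1], [0.6, 0.3]]
t 788 [0.46286705 0.00497147 0.06757439] slope 0.4335025003343106 zat-85 0.028230688925429064 0.003701660581970331
base h 0.018991223261126344
table 0.0008820168851049193
s 1356 [0.47995653 0.00230648 0.06614094] slope 0.44748464827731105 zat-85 0.025344631212734045 0.0020780099726216993
base h 0.017434664063999017
table -0.0006137269260225175
(552, 936, 3)
```

View pics/leaf0.png

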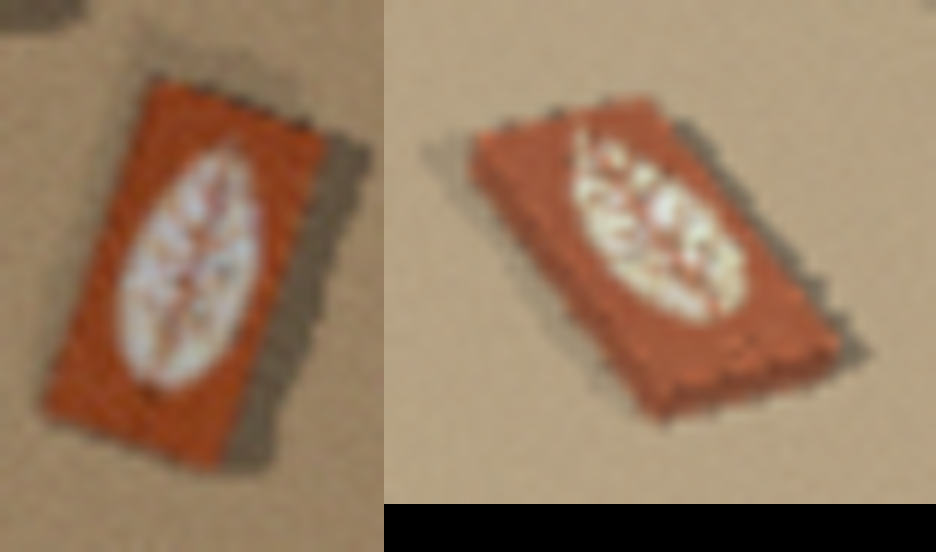

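```bash
python3 - <<'E'
from fit import *
p=np.array([.60983,.19549,.0945,.447,1.29,.0141]);E,L=model(p)
pts=[E(L([a,b,c])) for a,b,c in[(0,.075,0),(0,-.075,0),(0,.075,.01),(0,-.075,.01),(-.012,.075,.01),(-.012,-.075,.01),(.123,.075,0),(.123,-.075,0)]]
pts+=[E(lens(1.29,[.046*np.cos(a),.046*np.sin(a),0])) for a in np.arange(0,6.28,.5)]+[E(lens(1.29,[0,-a,0])) for a in(.06,.09,.12)]
pts+=[E([a,b,.014]) for a in(-.11,.11) for b in(-.1,.1)]
pts=np.array(pts)
crop(t,225,125,90,90,6,"pics/o1.png",proj(t,pts));crop(s,190,125,130,150,4,"pics/o2.png",proj(s,pts))
# mean of two clouds tile depth: tile corners top view
TL=lambda a,b:np.array([(a+.5)/6-.5+340,(b+.5)/6-.5+160])
for q in[(497,100),(584,124),(532,296),(444,265)]:
    print(atz(t,*TL(*q),.016))
S2=lambda a,b:np.array([(a-384+.5)/12-.5+390,(b+.5)/12-.5+150])
print("side")
for q in[(472,135),(655,98),(840,345),(660,395)]: print(atz(s,*S2(*q),.016))
E
```

```text
[ 0.58998849 -0.37197084  0.016     ]
[ 0.57519813 -0.42576715  0.016     ]
[ 0.46959811 -0.3911938   0.016     ]
[ 0.48868875 -0.3372051   0.016     ]
side
[ 0.59200446 -0.3734018   0.016     ]
[ 0.57015113 -0.4274367   0.016     ]
[ 0.46937963 -0.38878888  0.016     ]
[ 0.48718967 -0.33455767  0.016     ]
```

View pics/o1.png

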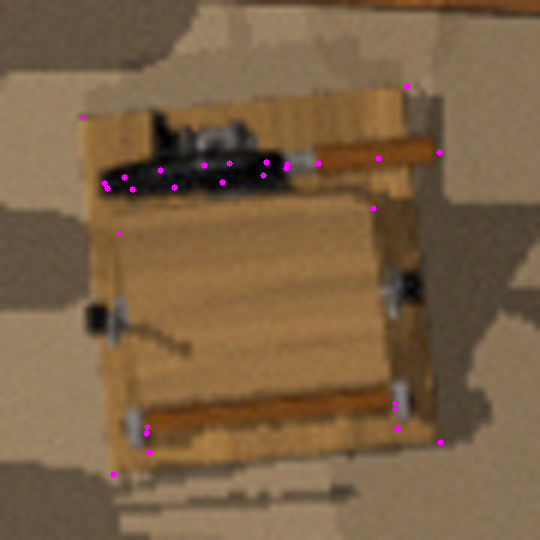

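View pics/o2.png

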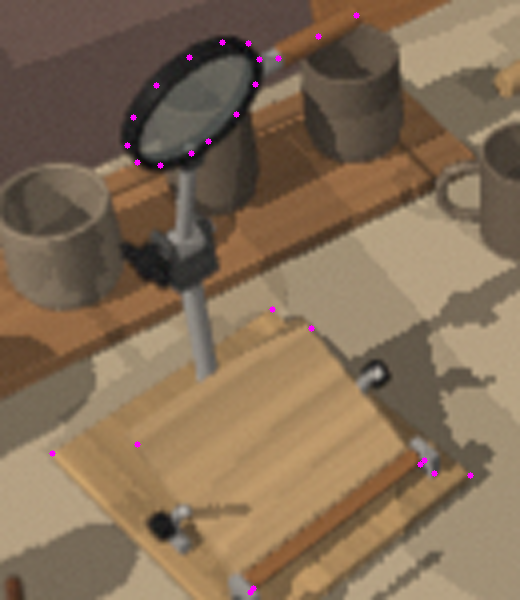

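```bash
python3 - <<'E'
from fit import *
crop(t,240,150,62,50,12,"pics/e1.png");crop(s,220,195,86,90,7,"pics/e2.png")
p=np.array([.60983,.19549,.0945])
for n,c in(("t",t),("s",s)):
    C=cloud(c);Q=R.from_euler('z',-p[2]).apply((C.reshape(-1,3)-[p[0],p[1],0])).reshape(C.shape)
    m=(abs(Q[...,1])<.06)&(abs(Q[...,0])<.13)&(Q[...,2]<.12)
    X=Q[m];e=np.arange(-.12,.05,.006)
    print(n,[(round(a*1e3),round(1e3*np.median(X[(X[:,0]>=a)&(X[:,0]<a+.006),2]),1)) for a in e if ((X[:,0]>=a)&(X[:,0]<a+.006)).sum()>5])
E
```

```text
t [(-120, np.float64(0.8)), (-114, np.float64(6.6)), (-108, np.float64(19.8)), (-102, np.float64(19.2)), (-96, np.float64(18.9)), (-90, np.float64(36.3)), (-84, np.float64(40.0)), (-78, np.float64(34.8)), (-72, np.float64(36.4)), (-66, np.float64(39.3)), (-60, np.float64(40.4)), (-54, np.float64(44.2)), (-48, np.float64(46.5)), (-42, np.float64(50.0)), (-36, np.float64(52.5)), (-30, np.float64(54.8)), (-24, np.float64(58.1)), (-18, np.float64(60.0)), (-12, np.float64(63.5)), (-6, np.float64(66.8)), (0, np.float64(69.3)), (6, np.float64(71.6)), (12, np.float64(75.0)), (18, np.float64(77.9)), (24, np.float64(80.9)), (30, np.float64(84.2)), (36, np.float64(81.8)), (48, np.float64(21.7))]
s [(-120, np.float64(-0.6)), (-114, np.float64(8.2)), (-108, np.float64(17.1)), (-102, np.float64(17.4)), (-96, np.float64(17.4)), (-90, np.float64(32.5)), (-84, np.float64(36.6)), (-78, np.float64(31.6)), (-72, np.float64(33.2)), (-66, np.float64(35.4)), (-60, np.float64(38.7)), (-54, np.float64(41.6)), (-48, np.float64(44.6)), (-42, np.float64(47.4)), (-36, np.float64(50.6)), (-30, np.float64(53.2)), (-24, np.float64(56.4)), (-18, np.float64(58.9)), (-12, np.float64(62.0)), (-6, np.float64(64.3)), (0, np.float64(67.7)), (6, np.float64(70.2)), (12, np.float64(73.4)), (18, np.float64(76.0)), (24, np.float64(79.4)), (30, np.float64(82.1)), (36, np.float64(88.9)), (42, np.float64(97.7)), (48, np.float64(87.8))]
```

View pics/e1.png

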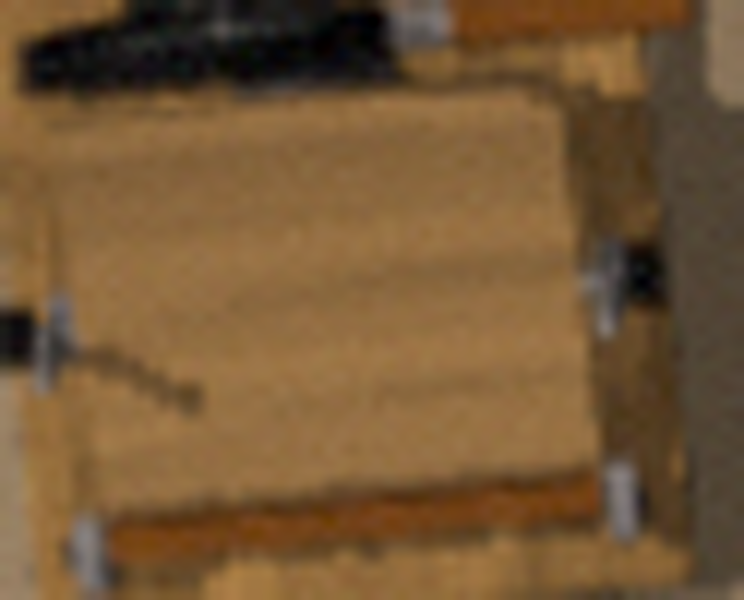

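View pics/e2.png

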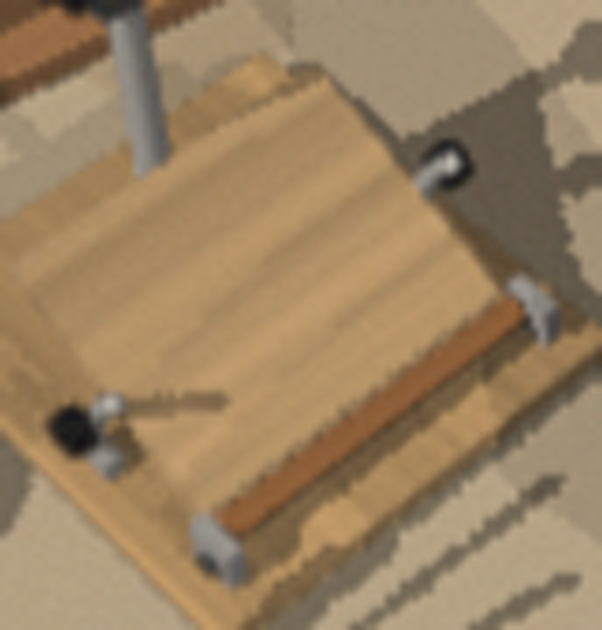

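```bash
cat > fit2.py <<'E'
from fit import *
T1=lambda a,b:np.array([(a+.5)/12-.5+240,(b+.5)/12-.5+150])
S1=lambda a,b:np.array([(a+.5)/7-.5+220,(b+.5)/7-.5+195])
ob=[(t,T1(104,515),0,.075,.01),(t,T1(602,478),0,-.075,.01),(t,T1(563,98),.123,-.075,0),
(s,S1(218,520),0,.075,.01),(s,S1(512,298),0,-.075,.01),(s,S1(325,80),.123,-.075,0),(s,S1(15,262),.123,.075,0)]
def LP(d,n,b,P): return np.array([-.085,0,.026])+R.from_euler('y',-b).apply(np.array(P)+[d,0,n])
def res2(q):
    x,y,yaw,m,d,b=q;E,_=model([x,y,yaw,0,0,0]);o=[]
    for c,px,a,bb in obs_base:o.append(proj(c,E([a,bb,.018]))-px)
    for c,px,*P in obs_lens:o.append(proj(c,E(lens(m,P)))-px)
    for c,px,*P in ob:o.append(proj(c,E(LP(d,0,b,P)))-px)
    o.append([(b-.447)/.007])
    return np.concatenate(o)
r=least_squares(res2,[.61,.195,.094,1.29,.01,.45],loss='soft_l1')
q=r.x
if __name__=="__main__":
    print(q.round(4));print(res2(q)[:-1].reshape(-1,2).round(1).tolist())
    E,_=model([*q[:3],0,0,0])
    print(E(LP(q[4],0,q[5],[0,0,0])))
E
python3 fit2.py
```

```text
[0.6084 0.1958 0.0895 1.3011 0.0109 0.447 ]
[[-0.0, -0.1], [0.9, -0.4], [0.7, 0.8], [-1.3, 0.8], [-0.1, -0.5], [-0.7, -0.2], [0.3, -0.3], [0.2, 0.1], [-1.4, -0.0], [0.4, 0.3], [0.1, 1.8], [0.2, 1.1], [-0.0, -0.8], [-0.4, -0.1], [0.6, -0.2], [-0.5, -2.0], [-0.2, 0.8]]
[0.53348818 0.18907295 0.03069145]
```

```bash
cat > plan.py <<'E'
from h import *
from cell import manip,inverse_kinematics,cams,order
EX,EY,YAW,MAG,D,B=0.6084,0.1958,0.0905,1.30,0.0109,0.447
Rz=R.from_euler('z',YAW)
E=lambda P:np.array([EX,EY,0])+Rz.apply(np.asarray(P,float))
Rb=Rz*R.from_euler('y',-B)
LED=E(np.array([-.085,0,.026])+R.from_euler('y',-B).apply([D,0,0]))
bd=lambda P:LED+Rb.apply(P)
def tool(Rt,s): # tool x=-z_t, y=s*y_t
    return (Rt*R.from_matrix(np.array([[0,0,s],[0,s,0],[-1,0,0]]))).as_rotvec()
TP=np.array([.5303,-.3813,0]);RT=R.from_euler('z',-.343)
def handle(m,y): return E(np.array([.048,0,.2015])+.14*np.array([-np.cos(m),0,np.sin(m)])+[0,y,0])
def htool(pitch,s): # finger dir (cos,-sin) in easel xz; tool z = s*easel y
    x=np.array([np.cos(pitch),0,-np.sin(pitch)]);z=np.array([0,s,0.]);y=np.cross(z,x)
    return Rz*R.from_matrix(np.c_[x,y,z])
E
python3 - <<'E'
from plan import *
print("ledge",LED)
ik=lambda p,r:(lambda a:None if a is None else np.round(a,2))(inverse_kinematics(p,r))
for s in(1,-1):
    print(s,ik(TP+[0,0,.1],tool(RT,s)),ik(TP+[0,0,.003],tool(RT,s)),ik([.45,-.05,.25],tool(Rz,s)),ik(bd([.065,0,.08]),tool(Rb,s)),ik(bd([.055,0,.003]),tool(Rb,s)))
for s in(1,-1):
  for pd in(20,30,45,60,90):
    o=[]
    for m in(1.3,.9,.4,0,-.447):
        Rt=htool(np.radians(pd),s);p=handle(m,-.106)+Rt.apply([.010,0,0])
        o.append(ik(p,Rt.as_rotvec()))
    print(s,pd,*o)
E
```

```text
ledge [0.53353668 0.18900631 0.03071166]
1 [-0.66  0.3   1.75 -0.    1.09 -1.89] [-0.66  0.4   1.81 -0.    0.93 -1.89] [-0.17 -0.2   1.99 -0.    1.35 -1.83] [ 0.36 -0.11  2.21 -0.2   0.62 -1.16] [ 0.35  0.04  2.23 -0.25  0.45 -1.11]
-1 [-0.66  0.3   1.75 -0.    1.09  1.25] [-0.66  0.4   1.81 -0.    0.93  1.25] [-0.17 -0.2   1.99  0.    1.35  1.31] [ 0.36 -0.11  2.21 -0.2   0.62  1.98] [ 0.35  0.04  2.23 -0.25  0.45  2.03]
1 20 [ 0.12 -0.44  2.47  3.41  0.11 -0.26] None None None None
1 30 None None None None None
1 45 None None None None None
1 60 None None None None None
1 90 None None None None None
-1 20 None None None None None
-1 30 [ 0.12 -0.44  2.36 -0.14  0.18  0.15] [ 0.12 -0.55  2.46 -0.17  0.18  0.18] None None None
-1 45 [ 0.11 -0.35  2.16 -0.03  0.55  0.05] [ 0.12 -0.45  2.27 -0.04  0.54  0.05] [ 0.12 -0.52  2.41 -0.05  0.47  0.07] [ 0.12 -0.49  2.5  -0.07  0.35  0.09] [ 0.12 -0.35  2.54 -0.14  0.17  0.16]
-1 60 [ 0.11 -0.21  1.95 -0.01  0.88  0.03] [ 0.11 -0.31  2.07 -0.02  0.86  0.03] [ 0.12 -0.37  2.21 -0.02  0.78  0.03] [ 0.12 -0.36  2.3  -0.02  0.67  0.04] [ 0.12 -0.25  2.35 -0.03  0.52  0.04]
-1 90 [ 0.1   0.14  1.52 -0.    1.48  0.01] [ 0.11  0.05  1.67 -0.    1.43  0.02] [ 0.11 -0.01  1.83 -0.    1.33  0.02] [ 0.11 -0.    1.92 -0.    1.23  0.02] [ 0.11  0.08  1.95 -0.    1.11  0.02]
```

```bash
python3 - <<'E'
from plan import *
r=tool(RT,1)
manip.move_pose(TP+[0,0,.10],r)
manip.move_linear(TP+[0,0,.0035],rate=.08)
s=manip.state();print(s["clock"],s["tool_pos"],s["contact_force"])
manip.set_gripper(.04,force=25)
s=manip.state();print(s["gripper_width"],s["contact_force"])
manip.move_linear(TP+[0,0,.04],rate=.08)
s=manip.state();print(s["clock"],s["gripper_width"],s["contact_force"],s["tool_pos"])
for n in("top","side"):
    c=cams.capture(n);pickle.dump(c,open(n+"1.pkl","wb"))
    if n=="top":crop(c,380,150,110,110,5,"pics/g1.png")
    else:crop(c,340,100,130,130,5,"pics/g2.png")
E
```

```text
3.0833 [ 0.53085945 -0.38171524  0.00429749] [-0.16008709  0.44958439 -0.5704131 ]
0.03995973193105664 [-0.80228352  0.18154208 -0.14523497]
4.525 0.04011303913443053 [-0.03821189  0.49213174 -0.29851795] [ 0.53060794 -0.38153094  0.04074151]
```

View pics/g2.png

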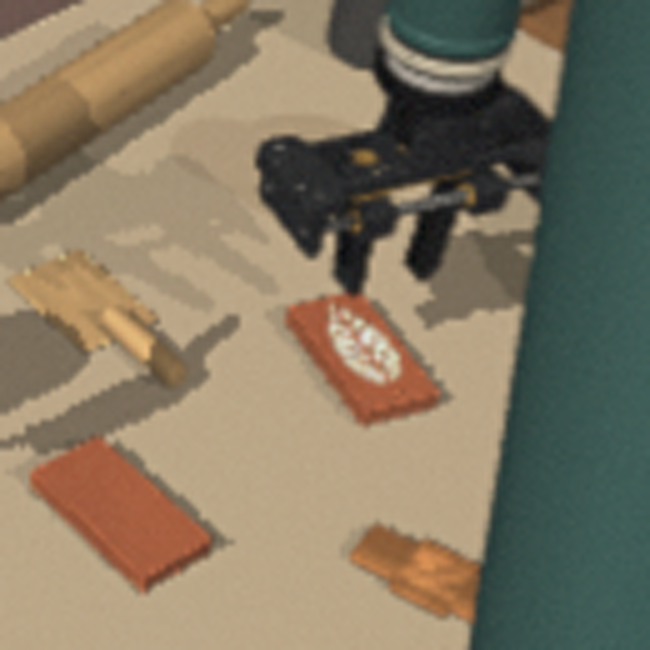

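```bash
python3 - <<'E'
from plan import *
st=manip.state();p=st["tool_pos"];Rt=R.from_rotvec(st["tcp_rot"]);print(Rt.as_matrix().round(3),tool(RT,1),st["tcp_rot"])
t=pickle.load(open("top1.pkl","rb"));s=pickle.load(open("side1.pkl","rb"))
P=[p,p+Rt.apply([-.019,0,0]),p+Rt.apply([0,.02,0]),p+Rt.apply([0,-.02,0]),TP+[0,0,.016]]
a=proj(s,np.array(P));print(a,proj(t,np.array(P)))
crop(s,340,100,130,130,5,"pics/g3.png",a);crop(t,380,150,110,110,5,"pics/g4.png",proj(t,np.array(P)))
o=np.hstack([cv2.imread("pics/g3.png")[50:550,100:],cv2.imread("pics/g4.png")[:500,:250]]);cv2.imwrite("pics/g5.png",o)
s0=pickle.load(open("side0.pkl","rb"));d=cv2.absdiff(s0["image"],s["image"])[150:195,390:436];print(d.mean(),d.max())
E
```

```text
[[-0.001  0.336  0.942]
 [ 0.     0.942 -0.336]
 [-1.     0.    -0.001]] [ 0.26915273  1.55398684 -0.26915273] [ 0.26948654  1.55465847 -0.26889366]
[[413.43684659 164.22793166]
 [414.57906552 159.89193506]
 [408.12574582 165.50758065]
 [418.70579936 162.95858164]
 [412.02133741 169.3936651 ]] [[426.82777779 191.97204651]
 [428.18781484 191.52587955]
 [421.65043437 190.12527559]
 [431.99922494 193.81783865]
 [425.25981474 192.40671344]]
12.959903381642512 170
```

View pics/g5.png

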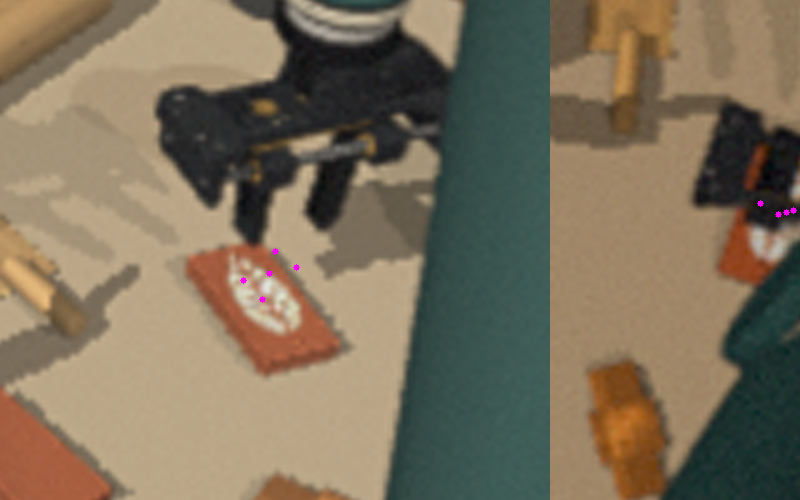

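```bash
python3 - <<'E'
from plan import *
st=manip.state();p=st["tool_pos"];Rt=R.from_rotvec(st["tcp_rot"])
print(st["clock"],p,st["joint_pos"],st["gripper_width"])
for n in("side","top"):
    c=cams.capture(n);C=cloud(c).reshape(-1,3)
    pickle.dump(c,open(n+"2.pkl","wb"))
    Q=Rt.inv().apply(C-p)
    m=(abs(Q[:,1])<.12)&(abs(Q[:,2])<.06)&(Q[:,0]<.03)&(Q[:,0]>-.2)
    X=Q[m];print(n,len(X))
    for a in np.arange(-.16,.03,.01):
        k=X[(X[:,0]>=a)&(X[:,0]<a+.01)]
        if len(k):print(round(a,3),len(k),k[:,1].min().round(3),k[:,1].max().round(3),np.median(k[:,2]).round(3))
E
```

```text
4.625 [ 0.52992443 -0.3810062   0.03962384] [-6.61521291e-01  3.59275395e-01  1.79268417e+00  1.85086050e-05
  9.90402768e-01 -1.88931177e+00] 0.040087418444267144
side 1789
-0.16 68 -0.041 0.017 -0.022
-0.15 427 -0.094 0.094 -0.011
-0.14 111 -0.071 0.094 -0.022
-0.13 191 -0.08 0.092 -0.025
-0.12 145 -0.082 0.087 -0.027
-0.11 53 -0.081 0.086 -0.013
-0.1 10 -0.037 -0.027 -0.01
-0.09 35 -0.039 0.037 -0.009
-0.08 38 -0.039 0.037 -0.009
-0.07 37 -0.035 0.036 -0.006
-0.06 40 -0.035 0.037 -0.009
-0.05 25 -0.032 0.033 -0.007
-0.04 4 -0.029 0.019 -0.008
0.01 18 -0.012 0.016 0.009
0.02 388 -0.03 0.118 -0.006
top 688
-0.16 41 -0.089 0.093 -0.016
-0.15 278 -0.095 0.093 -0.015
-0.14 67 -0.091 0.093 -0.016
-0.13 117 -0.065 0.09 -0.011
-0.12 26 -0.078 0.083 -0.029
-0.11 3 -0.086 0.052 -0.036
0.0 2 -0.004 0.013 -0.005
0.01 31 -0.007 0.03 -0.026
0.02 95 -0.118 0.119 -0.03
```

```bash
cat > meas.py <<'E'
from plan import *
def meas(n,show=True):
    st=manip.state();p=st["tool_pos"];Rt=R.from_rotvec(st["tcp_rot"])
    c=cams.capture(n);C=cloud(c).reshape(-1,3);Q=Rt.inv().apply(C-p)
    m=(abs(Q[:,1])<.075)&(abs(Q[:,2])<.05)&(Q[:,0]<.1)&(Q[:,0]>-.13)&(C[:,2]>.05)
    X=Q[m];print(n,len(X),p,C[m][:,2].min())
    for a in np.arange(-.13,.1,.01):
        k=X[(X[:,0]>=a)&(X[:,0]<a+.01)]
        if len(k)>2:print(round(a,3),len(k),k[:,1].min().round(3),k[:,1].max().round(3),np.median(k[:,2]).round(3))
    return c
E
python3 - <<'E'
from meas import *
r=tool(RT*R.from_euler('y',-.6),1)
manip.move_linear(TP+[-.03,0,.18],rate=.2,rot=r)
print(manip.state()["clock"])
c=meas("side");cv2.imwrite("pics/m1.png",c["image"]);meas("top")
E
```

```text
5.5917
side 268 [ 0.50007386 -0.38138771  0.17991751] 0.23157090009366665
-0.13 203 -0.074 0.051 -0.023
-0.12 59 -0.075 0.05 -0.026
top 275 [ 0.50047082 -0.38138613  0.17963181] 0.21436894153288133
-0.13 161 -0.073 0.067 0.022
-0.12 51 -0.072 0.073 0.024
-0.11 4 -0.027 0.052 0.008
-0.09 7 -0.035 -0.023 0.009
-0.08 9 -0.033 -0.02 0.007
-0.07 8 -0.031 0.032 0.006
-0.06 19 -0.034 0.034 0.007
-0.05 14 -0.033 0.035 0.006
```

View pics/m1.png

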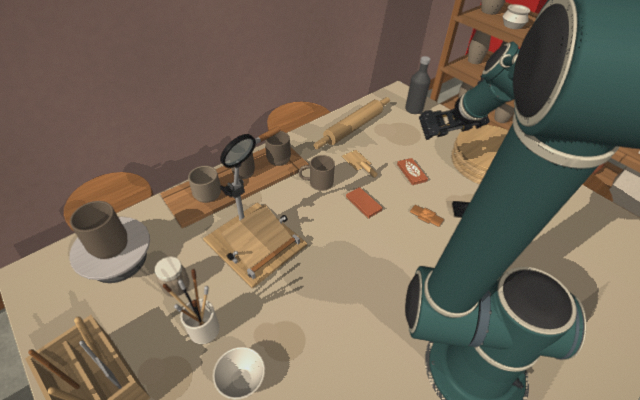

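```bash
python3 - <<'E'
from plan import *
r=tool(RT,1)
manip.set_gripper(.088)
manip.move_pose(TP+[0,0,.06],r)
manip.move_linear(TP+[0,0,-.028],rate=.08)
f0=manip.state()["contact_force"][2]
z=-.028
while z>-.05:
    z-=.0015;manip.move_linear(TP+[0,0,z],rate=.03)
    s=manip.state();f=s["contact_force"][2];print(round(z,4),s["tool_pos"][2].round(4),round(f-f0,2))
    if abs(f-f0)>3:break
print(s["clock"],s["gripper_width"])
E
```

```text
-0.0295 -0.0291 -1.09
-0.031 -0.0311 -0.88
-0.0325 -0.0327 -1.33
-0.034 -0.0342 -1.28
-0.0355 -0.0356 -1.92
-0.037 -0.0371 -1.43
-0.0385 -0.0386 -1.82
-0.04 -0.0387 5.88
10.3917 0.0878217287986971
```

```bash
python3 - <<'E'
from plan import *
manip.move_linear(TP+[0,0,-.0355],rate=.05)
manip.set_gripper(.04,force=25)
s=manip.state();print(s["gripper_width"],s["contact_force"])
f0=s["contact_force"]
manip.move_linear(TP+[0,0,.02],rate=.08)
s=manip.state();print(s["clock"],s["gripper_width"],s["contact_force"]-f0,s["tool_pos"],s["contact_force"])
for n in("top","side"):
    c=cams.capture(n);pickle.dump(c,open(n+"3.pkl","wb"))
    if n=="top":crop(c,380,150,110,110,5,"pics/k1.png")
    else:crop(c,340,100,130,130,5,"pics/k2.png")
E
```

```text
0.05580248608090275 [0.75446306 0.18438914 0.033648  ]
12.0667 0.055474863804925646 [-0.61348684  0.45717701 -1.56921078] [ 0.53000526 -0.38106521  0.01979814] [ 0.14097622  0.64156615 -1.53556278]
```

View pics/k2.png

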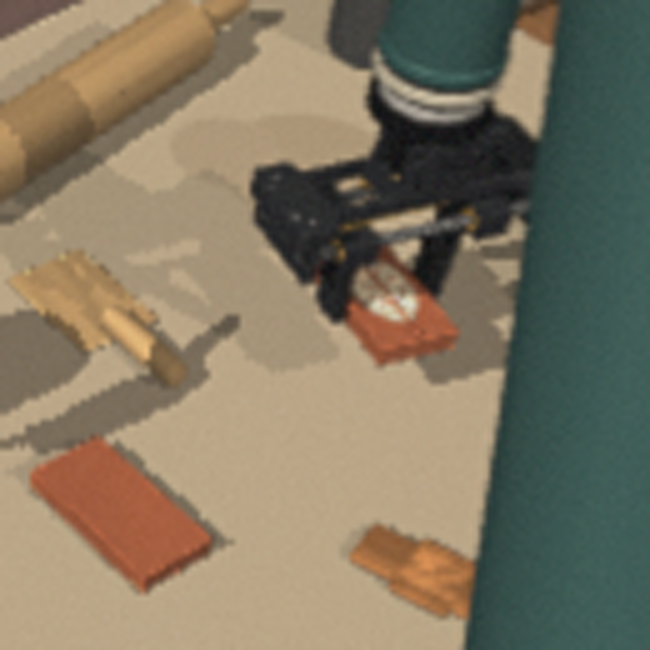

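```bash
cat >> plan.py <<'E'
OFF=-.0355
def tp(x,n,y=0): return bd([x,y,n+OFF])
E
python3 - <<'E'
from plan import *
manip.move_linear(TP+[0,0,.18],rate=.25)
manip.move_linear([.45,-.05,.20],rate=.3,rot=tool(Rz,1))
manip.move_linear(tp(.063,.08),rate=.25,rot=tool(Rb,1))
manip.move_linear(tp(.063,.02),rate=.1)
s=manip.state();print(s["clock"],s["contact_force"],s["tool_pos"],tp(.063,.02),s["gripper_width"])
for n in("top","side"):
    c=cams.capture(n);pickle.dump(c,open(n+"4.pkl","wb"))
    if n=="top":crop(c,225,110,100,100,5,"pics/p1.png")
    else:crop(c,180,115,150,160,4,"pics/p2.png")
a=cv2.imread("pics/p1.png");b=cv2.imread("pics/p2.png");cv2.imwrite("pics/p3.png",np.hstack([a[:500,200:],b[:500]])[:, :800])
E
```

```text
16.3083 [-0.14216994  0.35811021 -2.0333331 ] [0.59704183 0.19461566 0.04422268] [0.59678696 0.19474614 0.04396709] 0.05572496873091404
```

View pics/p2.png

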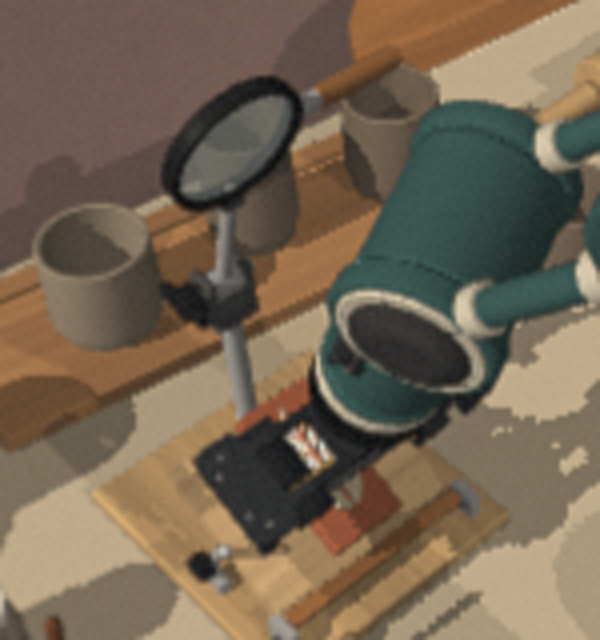

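View pics/p1.png

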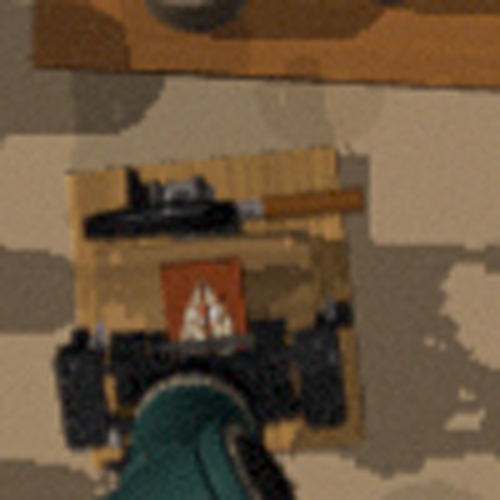

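```bash
python3 - <<'E'
from plan import *
def F(): return Rb.inv().apply(np.mean([manip.state()["contact_force"]],axis=0))
n=.02;x=.063
manip.move_linear(tp(x,.009),rate=.05);manip.dwell(.2);n=.009
f0=F();print("f0",f0.round(2),manip.state()["clock"])
while n>-.007:
    n-=.001;manip.move_linear(tp(x,n),rate=.02);f=F()-f0;print(round(n,4),f.round(2))
    if f[2]>2.5:break
n+=.0008;manip.move_linear(tp(x,n),rate=.02);manip.dwell(.1);f0=F();print("lift",f0.round(2))
while x>.044:
    x-=.0012;manip.move_linear(tp(x,n),rate=.02);f=F()-f0;print(round(x,4),f.round(2))
    if f[0]>2.5:break
s=manip.state();print(x,n,s["clock"],s["tool_pos"],s["gripper_width"],s["moment"])
c=cams.capture("top");pickle.dump(c,open("top5.pkl","wb"));crop(c,225,110,100,100,5,"pics/q1.png")
E
```

```text
f0 [-1.11 -0.43 -2.4 ] 16.975
0.008 [0.33 0.29 1.56]
0.007 [-0.37  0.76  1.06]
0.006 [1.05 0.59 0.91]
0.005 [0.08 0.92 0.33]
0.004 [-0.68  0.58  0.78]
0.003 [0.36 0.73 0.85]
0.002 [-0.02 -0.41  0.54]
0.001 [-0.04 -0.12  0.96]
0.0 [-0.02  0.6   0.16]
-0.001 [-0.94  0.51  1.29]
-0.002 [-1.06 -0.41  7.72]
lift [-2.22 -0.22 -1.85]
0.0618 [ 1.36  0.33 -0.09]
0.0606 [ 0.47 -0.46 -0.04]
0.0594 [ 1.36 -0.56 -0.43]
0.0582 [1.19 0.24 1.1 ]
0.057 [ 1.92 -0.27  1.09]
0.0558 [1.41 0.11 1.37]
0.0546 [ 5.39 -0.99 -0.52]
0.0546 -0.0012000000000000001 21.825 [0.59952927 0.19522507 0.02217384] 0.05563502009608767 [-0.09389186 -0.43534756  0.06728066]
```

View pics/q1.png

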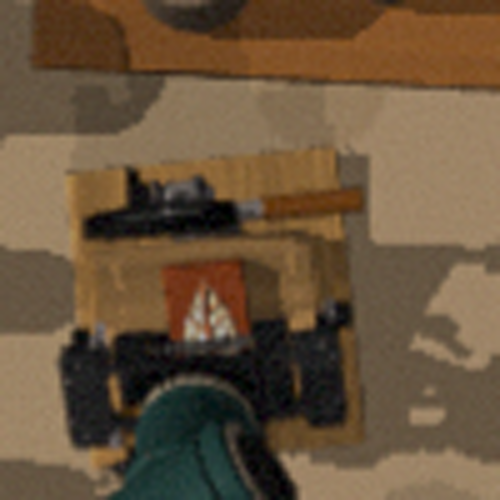

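```bash
python3 - <<'E'
from plan import *
manip.move_linear(tp(.0542,-.0018),rate=.02);manip.dwell(.1)
print(Rb.inv().apply(manip.state()["contact_force"]).round(2))
manip.set_gripper(.066)
manip.set_gripper(.086)
manip.move_linear(tp(.0542,.05),rate=.1)
manip.move_linear(tp(.0542,.05)+[-.09,-.06,.12],rate=.25)
s=manip.state();print(s["clock"],s["contact_force"],s["gripper_width"])
for n in("top","side"):
    c=cams.capture(n);pickle.dump(c,open(n+"6.pkl","wb"))
t=pickle.load(open("top6.pkl","rb"));s=pickle.load(open("side6.pkl","rb"))
P=[bd([a,b,.0145]) for a in(0,.11) for b in(-.028,.028)]+[bd([0,b,.0]) for b in(-.075,.075)]+[bd([.123,b,.0]) for b in(-.075,.075)]
P=np.array(P)
crop(t,240,140,70,60,11,"pics/r1.png");crop(s,205,185,110,100,6,"pics/r2.png",)
crop(t,240,140,70,60,11,"pics/r1p.png",proj(t,P));crop(s,205,185,110,100,6,"pics/r2p.png",proj(s,P))
E
```

```text
[ 5.92 -1.26 -0.65]
24.5333 [-0.25358218 -0.10058065 -0.3908569 ] 0.08604722009624097
```

View pics/r1.png

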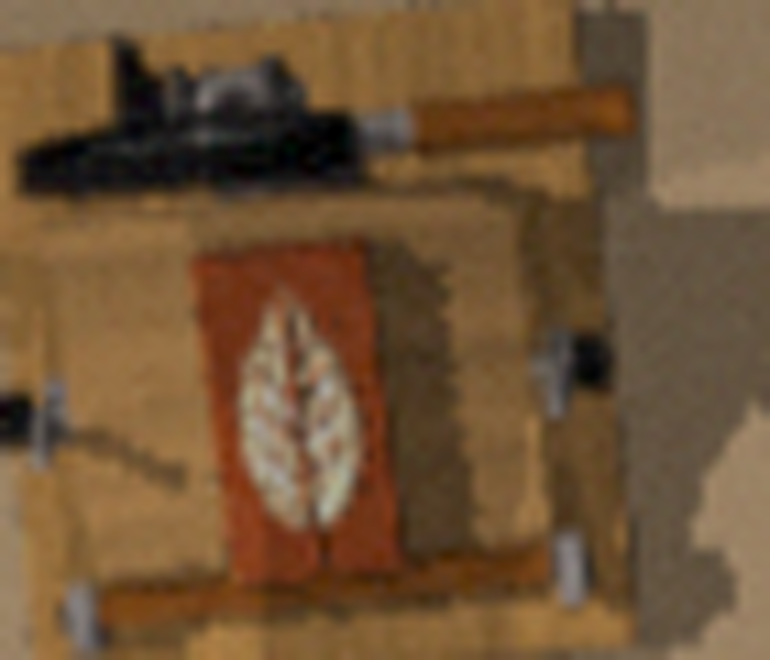

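View pics/r2.png

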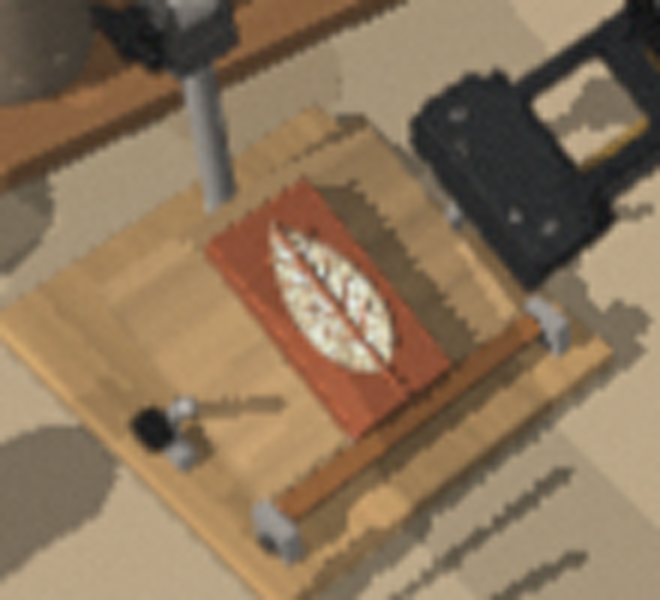

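View pics/r2p.png

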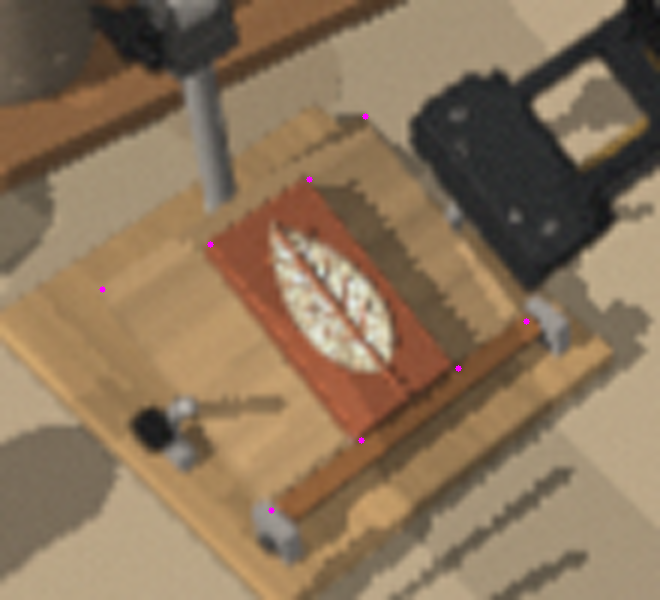

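```bash
python3 - <<'E'
from plan import *
t=pickle.load(open("top6.pkl","rb"));s=pickle.load(open("side6.pkl","rb"))
def bk(c,u,v,n):
    p,d=ray(c,u,v);a=Rb.inv().apply(p-LED);b=Rb.inv().apply(d);return (a+b*(n-a[2])/b[2]).round(4)
T=lambda a,b:((a+.5)/11-.5+240,(b+.5)/11-.5+140)
S=lambda a,b:((a+.5)/6-.5+205,(b+.5)/6-.5+185)
for nm,q,n in[("ledgeL",(105,595),.009),("ledgeR",(553,553),.009),("tBL",(232,583),.0145),("tBR",(402,570),.0145),("tTL",(192,256),.0145),("tTR",(368,240),.0145),("bTR",(525,200),-.0015)]:print("top",nm,bk(t,*T(*q),n))
for nm,q,n in[("ledgeL",(280,497),.009),("ledgeR",(528,313),.009),("tBL",(358,430),.0145),("tBR",(453,362),.0145),("tTL",(207,245),.0145),("tTR",(305,180),.0145),("bTR",(368,125),-.0015)]:print("side",nm,bk(s,*S(*q),n))
# bracket/knob symmetry
for nm,q,z in[("knobL",(14,413),.05),("knobR",(592,362),.05),("brkL",(83,612),.03),("brkR",(570,566),.03)]:
    w=atz(t,*T(*q),z);print(nm,Rz.inv().apply(w-[EX,EY,0]).round(4))
for nm,q,z in[("brkL",(278,530),.03),("brkR",(548,325),.03)]:
    w=atz(s,*S(*q),z);print(nm,Rz.inv().apply(w-[EX,EY,0]).round(4))
crop(t,250,150,50,48,16,"pics/z1.png")
E
```

```text
top ledgeL [0.0019 0.0719 0.009 ]
top ledgeR [ 0.0021 -0.0749  0.009 ]
top tBL [0.004  0.0297 0.0145]
top tBR [ 0.0031 -0.0258  0.0145]
top tTL [0.1154 0.0286 0.0145]
top tTR [ 0.1153 -0.0274  0.0145]
top bTR [ 0.1191 -0.0776 -0.0015]
side ledgeL [0.0015 0.0708 0.009 ]
side ledgeR [ 0.0017 -0.0741  0.009 ]
side tBL [0.0043 0.0265 0.0145]
side tBR [ 0.0036 -0.0281  0.0145]
side tTL [0.1106 0.0293 0.0145]
side tTR [ 0.1106 -0.026   0.0145]
side bTR [ 0.119  -0.0741 -0.0015]
knobL [-0.0164  0.0953  0.05  ]
knobR [-0.0171 -0.0935  0.05  ]
brkL [-0.0814  0.0809  0.03  ]
brkR [-0.081  -0.0797  0.03  ]
brkL [-0.0848  0.0788  0.03  ]
brkR [-0.0835 -0.0809  0.03  ]
```

View pics/z1.png

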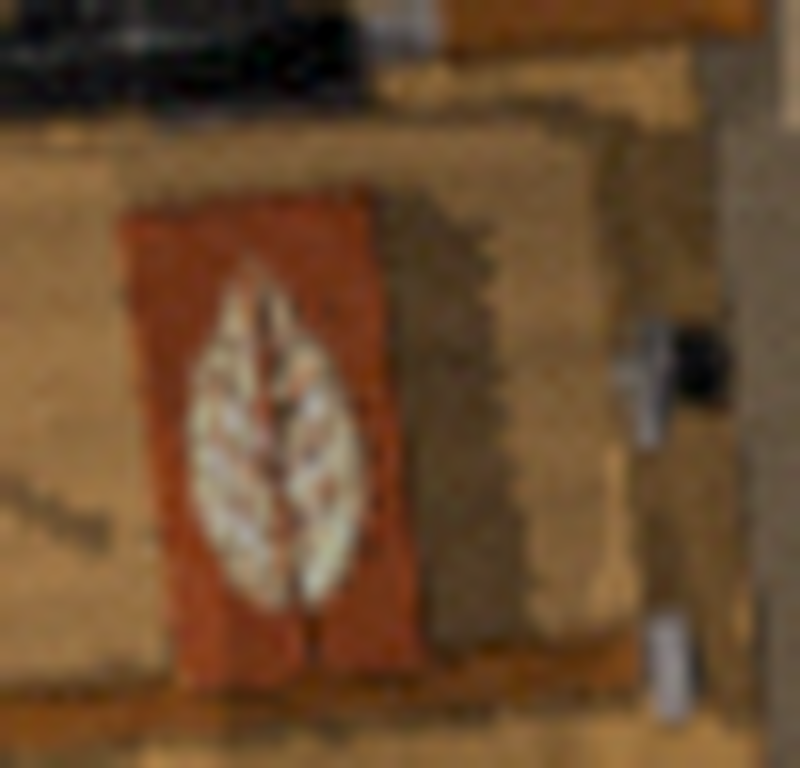

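```bash
cat >> plan.py <<'E'
def hp(m,pd,back=0,y=-.106):
    Rt=htool(np.radians(pd),-1);return handle(m,y)+Rt.apply([.011+.0385-back,0,0]),Rt.as_rotvec()
E
python3 - <<'E'
from plan import *
ik=lambda p,r:(lambda a:None if a is None else np.round(a,2))(inverse_kinematics(p,r))
for pd in(45,50,55,60,65):
    print(pd,[ik(*hp(m,pd)) for m in(1.3,.9,.4,0,-.47)],"pre",ik(*hp(1.3,pd,.12)),"post",ik(*hp(-.447,pd,.1)))
s=manip.state();print(s["joint_pos"].round(2),s["tool_pos"],handle(1.3,-.106))
E
```

```text
45 [array([ 0.11, -0.27,  2.15, -0.04,  0.47,  0.05]), array([ 0.12, -0.37,  2.27, -0.04,  0.45,  0.06]), array([ 0.12, -0.42,  2.4 , -0.06,  0.37,  0.07]), array([ 0.12, -0.37,  2.48, -0.09,  0.24,  0.11]), array([ 0.12, -0.2 ,  2.51, -0.4 ,  0.05,  0.42])] pre [ 0.12 -0.5   2.15 -0.03  0.71  0.04] post [ 0.13 -0.55  2.56 -0.08  0.35  0.1 ]
50 [array([ 0.11, -0.24,  2.09, -0.02,  0.59,  0.04]), array([ 0.11, -0.33,  2.21, -0.03,  0.57,  0.04]), array([ 0.12, -0.38,  2.35, -0.04,  0.48,  0.06]), array([ 0.12, -0.34,  2.43, -0.05,  0.36,  0.07]), array([ 0.12, -0.19,  2.46, -0.1 ,  0.18,  0.12])] pre [ 0.12 -0.44  2.07 -0.02  0.82  0.04] post [ 0.12 -0.5   2.49 -0.05  0.46  0.07]
55 [array([ 0.11, -0.2 ,  2.03, -0.02,  0.7 ,  0.03]), array([ 0.11, -0.29,  2.15, -0.02,  0.67,  0.04]), array([ 0.12, -0.34,  2.29, -0.03,  0.59,  0.04]), array([ 0.12, -0.31,  2.37, -0.03,  0.47,  0.05]), array([ 0.12, -0.17,  2.4 , -0.05,  0.3 ,  0.07])] pre [ 0.11 -0.38  1.99 -0.02  0.92  0.03] post [ 0.12 -0.45  2.42 -0.03  0.56  0.05]
60 [array([ 0.11, -0.16,  1.97, -0.01,  0.81,  0.03]), array([ 0.11, -0.25,  2.09, -0.02,  0.78,  0.03]), array([ 0.11, -0.3 ,  2.23, -0.02,  0.69,  0.04]), array([ 0.12, -0.27,  2.31, -0.02,  0.58,  0.04]), array([ 0.11, -0.15,  2.35, -0.03,  0.42,  0.05])] pre [ 0.11 -0.31  1.9  -0.01  1.03  0.03] post [ 0.12 -0.39  2.34 -0.02  0.67  0.04]
65 [array([ 0.11, -0.11,  1.9 , -0.01,  0.91,  0.02]), array([ 0.11, -0.2 ,  2.02, -0.01,  0.88,  0.03]), array([ 0.11, -0.25,  2.17, -0.01,  0.79,  0.03]), array([ 0.11, -0.23,  2.25, -0.02,  0.68,  0.03]), array([ 0.11, -0.11,  2.29, -0.02,  0.53,  0.04])] pre [ 0.11 -0.24  1.82 -0.01  1.13  0.02] post [ 0.12 -0.32  2.27 -0.02  0.76  0.03]
[ 0.28 -0.37  2.3  -0.12  0.78 -1.32] [0.48541173 0.13287241 0.1851383 ] [0.6284869  0.09118727 0.33639815]
```

```bash
python3 - <<'E'
from plan import *
manip.move_linear([.44,.06,.30],rate=.25)
p,r=hp(1.3,52,.12);manip.move_pose(p,r)
p,r=hp(1.3,52,.0);manip.move_linear(p,rate=.1)
s=manip.state();print(s["clock"],s["tool_pos"],p,s["contact_force"])
for n in("top","side"):
    c=cams.capture(n);pickle.dump(c,open(n+"7.pkl","wb"))
    if n=="top":crop(c,225,110,110,100,7,"pics/s1.png",)
    else:crop(c,190,90,150,140,4,"pics/s2.png")
E
```

```text
28.1417 [0.6590941  0.09395686 0.29851602] [0.65883743 0.09394152 0.29739161] [0.37436865 0.19086496 0.76541293]
```

View pics/s1.png

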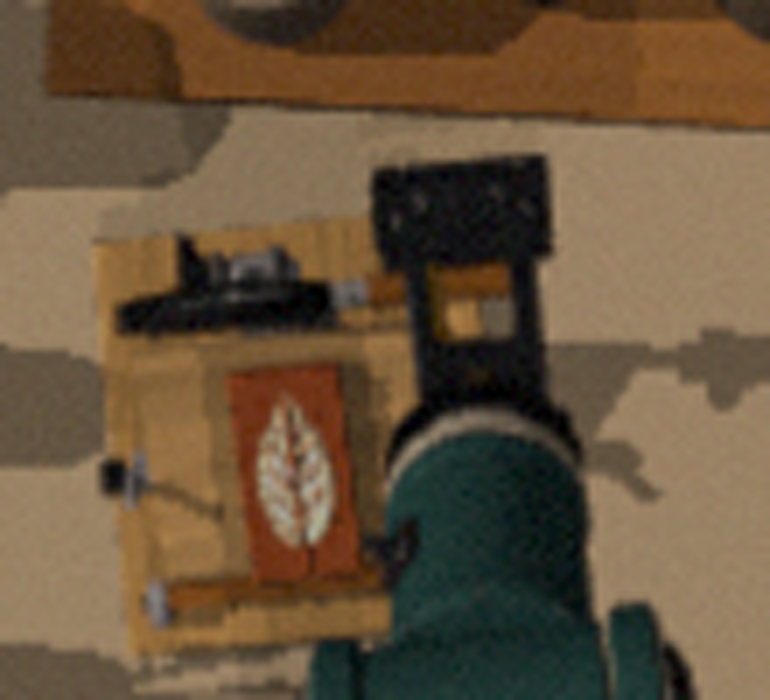

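View pics/s2.png

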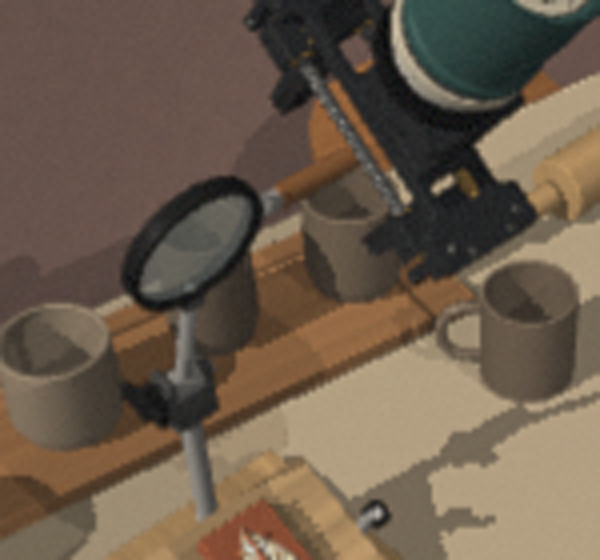

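```bash
python3 - <<'E'
from plan import *
f0=manip.state()["contact_force"]
manip.set_gripper(.0,force=35)
s=manip.state();print(s["clock"],s["gripper_width"],(s["contact_force"]-f0).round(2))
if .010<s["gripper_width"]<.02:
    for m in np.linspace(1.3,.85,3)[1:]:
        p,r=hp(m,52);manip.move_linear(p,rate=.09)
        s=manip.state();print(m,s["gripper_width"],(s["contact_force"]-f0).round(2),s["clock"])
c=cams.capture("side");pickle.dump(c,open("side8.pkl","wb"));crop(c,190,90,150,140,4,"pics/u1.png")
E
```

```text
29.3333 0.013941730327544704 [ 3.61 -0.44  0.73]
1.075 0.01345489111969633 [-3.85 -3.7   6.48] 29.8333
0.85 0.01391350664455931 [-4.64 -3.44  8.89] 30.3333
```

View pics/u1.png

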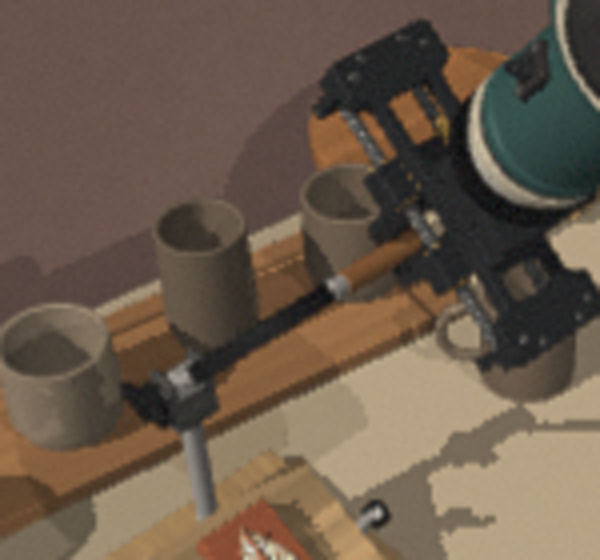

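```bash
python3 - <<'E'
from plan import *
for m in np.linspace(.85,-.445,7)[1:]:
    p,r=hp(m,52);manip.move_linear(p,rate=.09)
    s=manip.state();print(round(m,3),s["gripper_width"].round(4),s["contact_force"].round(2),s["clock"])
p,r=hp(-.445,52);print(s["tool_pos"]-p)
for n in("side","top"):
    c=cams.capture(n);pickle.dump(c,open(n+"9.pkl","wb"))
    crop(c,*((190,110,150,140) if n=="side" else (225,110,100,100)),4 if n=="side" else 6,f"pics/v{n}.png")
E
```

```text
Traceback (most recent call last):
AttributeError: 'float' object has no attribute 'round'
```

```bash
python3 - <<'E'
from plan import *
for m in np.linspace(.85,-.445,7)[2:]:
    p,r=hp(m,52);manip.move_linear(p,rate=.09)
    s=manip.state();print(round(m,3),s["gripper_width"],s["contact_force"].round(2),s["clock"])
p,r=hp(-.445,52);print(s["tool_pos"]-p)
for n in("side","top"):
    c=cams.capture(n);pickle.dump(c,open(n+"9.pkl","wb"))
    crop(c,*((190,110,150,140) if n=="side" else (225,110,100,100)),4 if n=="side" else 6,f"pics/v{n}.png")
E
```

```text
0.418 0.013925368665826608 [ 6.71  0.05 -0.67] 31.35
0.202 0.014058960251949318 [12.99  1.1  -3.32] 31.8333
-0.013 0.013978980352325298 [13.71  1.08 -4.23] 32.3167
-0.229 0.014011462500579974 [12.36  2.3  -2.1 ] 32.8
-0.445 0.013586868045657662 [10.36  3.34 -0.53] 33.2833
[0.00262002 0.00070408 0.00169098]
```

View pics/vside.png

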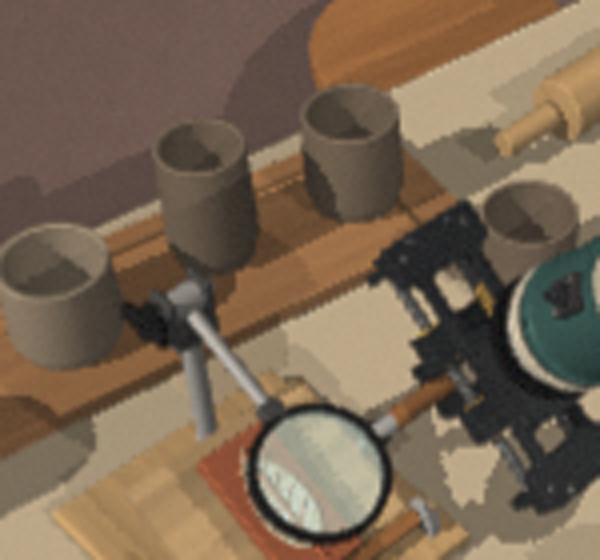

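View pics/vtop.png

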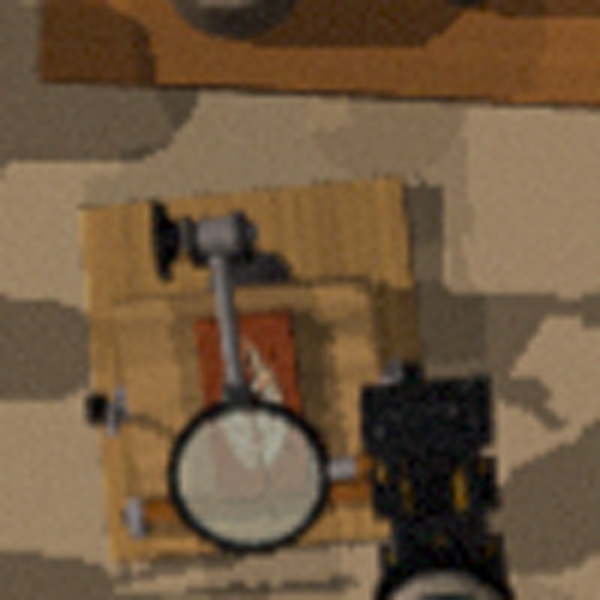

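```bash
cat > ang.py <<'E'
from plan import *
import sys
from scipy.optimize import minimize_scalar,least_squares
k=sys.argv[1]
def lensP(m,P,e): return np.array([e[0],e[1],0])+R.from_euler('z',e[2]).apply(np.array([.048,0,.2015])+R.from_euler('y',m).apply(np.asarray(P,float)+[-.14,0,0]))
S=[];
for n in("top","side"):
    c=pickle.load(open(n+k+".pkl","rb"))
    p0=proj(c,lensP(-.445,[[0,0,0]],(EX,EY,YAW)))[0]
    g=cv2.cvtColor(c["image"],cv2.COLOR_BGR2GRAY)
    # dark rim pixels in annulus
    a=np.linspace(0,2*np.pi,73)[:-1]
    out=proj(c,lensP(-.445,np.c_[np.cos(a)*.06,np.sin(a)*.06,a*0],(EX,EY,YAW))).astype(np.float32)
    inn=proj(c,lensP(-.445,np.c_[np.cos(a)*.028,np.sin(a)*.028,a*0],(EX,EY,YAW))).astype(np.float32)
    M=np.zeros(g.shape,np.uint8);cv2.fillPoly(M,[np.round(out).astype(int)],1);cv2.fillPoly(M,[np.round(inn).astype(int)],0)
    rim=(M>0)&(g<60)
    nb,lab,st,_=cv2.connectedComponentsWithStats(rim.astype(np.uint8),connectivity=8)
    i=1+np.argmax(st[1:,4]);v,u=np.nonzero(lab==i)
    # outer boundary: convex hull -> ellipse
    h=cv2.convexHull(np.c_[u,v].astype(np.float32));el=cv2.fitEllipse(h);
    print(n,"hull ellipse",np.round(el[0],2),np.round(el[1],2),round(el[2],1),"pred ctr",p0.round(2),len(u))
    S.append((c,np.array(el[0]),el))
    C=cloud(c)[v,u];C=C[~np.isnan(C).any(1)]
    Q=R.from_euler('z',-YAW).apply(C-[EX,EY,0])
    A=np.c_[Q[:,:2],np.ones(len(Q))];w=np.ones(len(Q),bool)
    for _ in range(6):
        kk=np.linalg.lstsq(A[w],Q[w,2],rcond=None)[0];rr=Q[:,2]-A@kk;w=abs(rr)<max(2*np.std(rr[w]),.004)
    print("  depth plane slope x",np.arctan(kk[0]).round(4),"y",kk[1].round(4),w.sum(),len(w),"std",rr[w].std().round(4))
    for e in[(EX,EY,YAW)]:
        r=least_squares(lambda m:proj(c,lensP(m[0],[[0,0,0]],e))[0]-np.array(el[0]),[-.44]);print("  m from centre",r.x,r.fun)
E
python3 ang.py 9
```

```text
top hull ellipse [268.   187.52] [28.44 32.17] 66.2 pred ctr [266.24 189.57] 176
  depth plane slope x 0.4445 y 0.0056 120 176 std 0.0025
  m from centre [-0.57472933] [-1.51155067 -0.12223077]
side hull ellipse [269.7  227.77] [34.8  37.09] 100.9 pred ctr [269.68 228.16] 206
  depth plane slope x 0.4401 y -0.0027 187 206 std 0.0018
  m from centre [-0.42993937] [0.16670036 0.10170315]
```

```bash
python3 - <<'E'
from plan import *
p,r=hp(-.447,52)
manip.move_linear(p+[.0027,.0007,.0012],rate=.02);manip.dwell(.1)
s=manip.state();print(s["contact_force"].round(2),s["tool_pos"]-p)
manip.set_gripper(.045)
Rt=R.from_rotvec(s["tcp_rot"])
q=manip.state()["tool_pos"];manip.move_linear(q+Rt.apply([-.09,0,0]),rate=.1)
manip.move_linear(q+Rt.apply([-.09,0,0])+[-.06,-.22,.08],rate=.25)
s=manip.state();print(s["clock"],s["contact_force"].round(2))
for n in("side","top"):
    c=cams.capture(n);pickle.dump(c,open(n+"A.pkl","wb"))
    crop(c,*((190,110,150,140) if n=="side" else (225,110,100,100)),4 if n=="side" else 6,f"pics/w{n}.png")
    cv2.imwrite(f"pics/wf{n}.png",c["image"])
E
python3 ang.py A
```

```text
[5.26 0.4  0.07] [0.00279896 0.00073511 0.00098535]
36.7667 [-0.08  0.03 -0.34]
top hull ellipse [267.37 187.63] [28.58 31.58] 75.8 pred ctr [266.24 189.57] 177
  depth plane slope x 0.4467 y 0.0061 137 176 std 0.0026
  m from centre [-0.56633953] [-0.89566035 -0.07567791]
side hull ellipse [269.17 227.53] [34.47 37.23] 129.7 pred ctr [269.68 228.16] 209
  depth plane slope x 0.458 y -0.0024 198 209 std 0.0017
  m from centre [-0.43325076] [0.65329008 0.40556491]
```

View pics/wside.png

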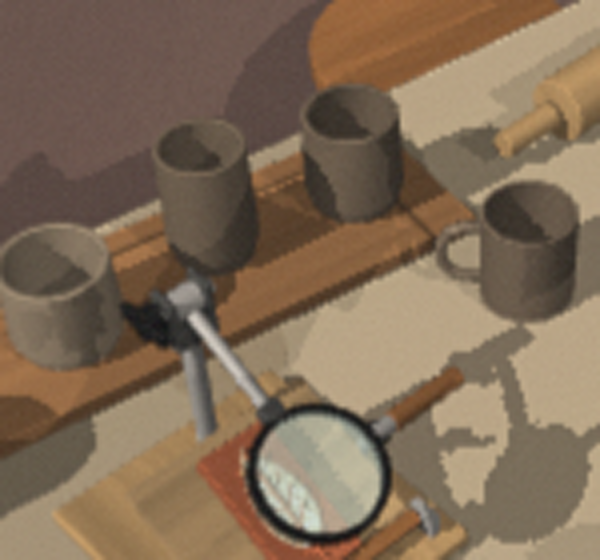

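View pics/wftop.png

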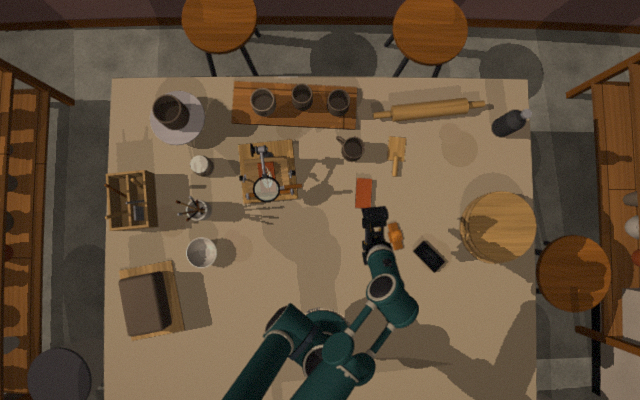

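View pics/wtop.png

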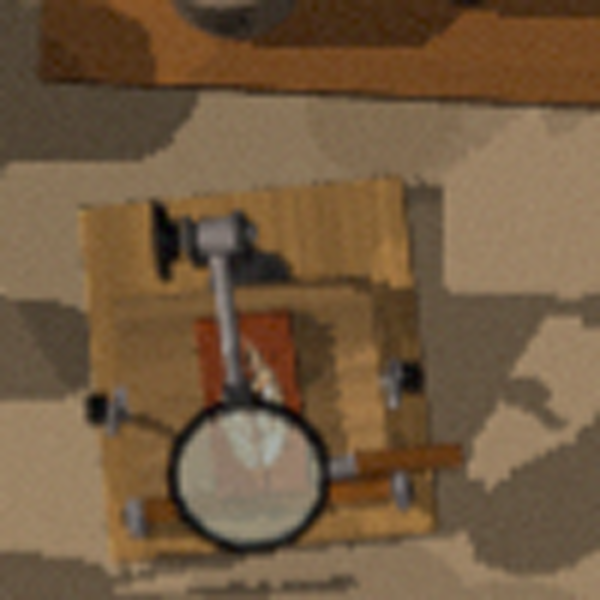

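```bash
python3 - <<'E'
from plan import *
manip.dwell(.5);s=manip.state();print(s["tool_pos"],s["contact_force"].round(2))
order.close_job();print(manip.state()["clock"])
E
```

```text
[ 0.45776237 -0.13835546  0.25395258] [ 0.16 -0.44  0.59]
the job is handed in; nothing more can be done
the job is handed in; nothing more can be done
```

The leaf tile is on the easel board and released, the magnifier is swung down and released over it, and the job is handed in. The robot's clock was at about 37 s, and the arm was clear and touching nothing.

**Tile:**
- It lies leaf up with the tip uppermost, set down until I felt the board face and then the ledge (about 5 N).
- The last pictures put its middle within 1–2 mm of the board's middle and show it square to the ledge to about 0.01–0.02 rad.
- The pictures cannot rule out a gap of up to about 2 mm at the ledge. They put the tile's lower end that far up the slope, but the ledge contact was felt right up to release.

**Lens:**
- The table gives the readings of the lens tilt after letting go, and of the board's slope.

| Source | Lens tilt (rad) | Board slope (rad) |
|---|---|---|
| Top camera depth | 0.447 | about 0.435 |
| Side camera depth | 0.458 | about 0.450 |
| Side picture, lens centre | 0.433 | – |

- By these the lens is parallel to about 0.01 rad, perhaps slightly steeper than the board. The top picture's lens-centre fit failed because the rim was only partly picked up, so I left it out.

**First grasp:** it closed on air because the fingertips are about 39 mm short of where the reported TCP puts them. I measured this with the depth camera and a light touch on the table, and corrected for it in all later moves.

**Other things on the table:** the last pictures show the plain tile and the other objects where they were. I did not measure the board's slope again after the work.

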